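Centre the wobbly dropper bottle on the scale pan and press the weigh key

ROBOT

A 7-joint arm with a two-finger parallel gripper is mounted at the origin on the work surface. World frame = base frame: x ahead of the robot, y to its left, z up, the work surface at z = 0. Lengths are in m, angles in rad, forces in N, time in s.
With the tool pointing down it reaches from about 0.35 to 0.9 m from the base axis. Payload 19.9 kg.
Tool frame: the origin (TCP) lies midway between the tips of the shut fingers; the grasp point (between the pads) lies 19 mm behind it (bot.pinch_z is the distance from the TCP to the grasp point, in m); z points along the fingers, y is the line along which they close (so a half turn about z gives the same grasp; the last joint's range is limited). The gripper opens to 85 mm and grips with 20 to 120 N. Pads are 22 mm wide; open, the fingers measure 114 mm over their backs; the gripper's body (76 mm by 85 mm) begins 54 mm behind the grasp point. The pads swing forward as they close: fully open they stand 13 mm farther back than shut.
Start: joints at [1.258, 0.417, -0.01, 1.614, 0.005, 1.111, -0.053], TCP at [0.167, -0.602, 0.231] pointing down, gripper open.
Joint ranges: [-2.81, 2.81], [-0.39, 2.02], [-1.27, 1.25], [0.06, 2.57], [-1.19, 4.33], [0.19, 2], [-2.82, 2.82]. Speed limits (rad/s): [1.89, 1.89, 2.39, 2.39, 3.01, 3.01, 3.01].

INTERFACE

Orientations are given as a unit quaternion [x, y, z, w].
In Python, from plant import bot gives the robot as it stands.
- The arm moves only by the shell command python3 -m inch 'ROWS'. ROWS is text: rows parted by semicolons, each of 5 numbers parted by spaces: the opening, from 0 (shut) to 1 (fully open), then the shift along the world's x, y, z in cm, then the turn about the world's z in degrees. A call has 1 to 5 rows; each row shifts and turns the commanded pose from where the row before left it; what a row does not reach is not made up. A row lasts 1/12 s, in which the tool goes at most 41.7 mm and 7.16 degrees, less where a joint would pass 70% of its speed; a pose out of reach is approached as far as the arm can. A call is refused whole if a number of a shift passes 4.17 or a number of a turn 7.16, either way. A call with a gripper value outside its range is refused whole. The fingers move at their own pace and stop on an object; the grip force is fixed at half the most. Time passes only in rows, so rows that do not move let the fingers close. It gives the time, the measured TCP pose, the force, the opening and the grip force at its end, in the units of the state.
- bot.read_state(): the state, without advancing time (a new reading comes with each control period).
- bot.read_camera(name): name is "side" or "top" or "wrist"; returns a dict with "color" (480x640x3 uint8, red, green, blue), "range_z" (480x640 float32, m along the optical axis (not along the pixel's ray), 0 where there is no reading), "mtx" (3x3 intrinsics, pixels), "rvec" (rotation vector, rad) and "tvec" (3), from world to camera coordinates, as OpenCV has them; the wrist camera has in their place "hand_eye" (4x4, takes a point from camera to tool coordinates, whose origin is the TCP and whose axes are the flange's). Camera axes: x right, y down, z forward; pixel columns grow to the right and rows downward; lengths in m; the calibration is good to about 2 mm. A picture is of the moment at which its call begins: read the wrist's pose just before it.
- bot.sign_off(): hands the job in; it is judged then, once.
The state is a dict: "time_s": time; "qpos": joint angles; "qvel": joint speeds; "effort": joint torques, N m; "position": TCP position; "orientation": TCP orientation; "force": force on the tool from outside, world axes, zero at the start; "torque": the same for the moment, N m; "gripper_width": finger opening in m; "gripper_force": force on a finger pad.
Only numpy, scipy, OpenCV 4.12 (cv2) and the standard library are available. Lean on these libraries where they do the work, as an engineer would, in place of code of your own. Each camera call takes 0.05 s, during which the arm holds its last target. There are 200 camera calls.

TASK

The little dropper bottle stands near the edge of the scale's pan: with light sideways taps or pushes of the fingertips, coax it to the middle until its narrow foot stands wholly inside the ring engraved on the pan, keeping it upright and on the pan, without pinching, lifting or shoving it hard. Then press the scale's weigh key fully down with a fingertip and let it come up again. Leave the tube rack, jar and marker where they are.

Things in the scene. Friction and masses are not known exactly. Their poses are not given: they have to be found in the camera images.
- bottle: Small amber glass dropper bottle, black cap and bulb, 59 mm tall, 50 to 85 g, loose on the pan. Origin: centre of its underside, z up. Flat foot of 11 mm radius; cylindrical body of 18 mm radius from 10 to 34 mm height; cap radius 10.5 mm. It slides (under 1 N) when pushed low, fingertips 4 to 9 mm above the pan, and tends to topple when pushed higher. Over 8 N is too hard.
- pan_center (a point): Centre of the top face of the scale's fixed round flat steel pan, 84 mm across, 6 mm thick, top 56 mm above the table; nothing else of the scale reaches that high. A thin dark ring of 20 mm radius is engraved round this centre: the foot is inside it when the bottle's axis is within 8 mm of the centre.
- scale: White and grey lab scale, 270 mm long (x) by 180 mm wide (y), fixed to the table. Origin: on the table straight below the pan's centre; its x axis points from the keys towards the back. Housing under the pan 40 mm high (x -65 to 100 mm); lower grey console 26 mm high in front (x -165 to -60 mm) with a dark display on its left (+y) and the weigh key on its right.
- weigh_key_top (a point): Centre of the top of the weigh key, 47 mm above the table: round white push button of 14 mm radius, at x -120 mm, y -45 mm in the scale's frame, standing 9 mm proud of its round collar of 22 mm radius. It is pressed straight down.
- weigh_key (a joint): Travel of the weigh key: 0 is up, 0.005 m is fully down. It springs back; fully down takes 4 N.
- rack: Green tube rack with capped blood tubes, 200 x 85 mm, 96 mm tall, loose, on the scale's right (-y) side. Origin: centre of its underside, long side along its x. Not to be disturbed.
- jar: White lidded jar, 34 mm radius, 75 mm tall, loose, on the scale's left (+y) side. Origin: centre of its underside. Not to be disturbed.
- marker: White marker pen with black cap, 139 mm long along its y, 14 mm thick, lying loose left of the scale. Origin: on the table under its barrel, 45 mm from the tail end. Not to be disturbed.
Mind the look-alikes: they are no part of the job. There is more than one size of the bottle; the one meant has the size given above.

How it is judged:
By the outcome, as a careful person would: the job done as asked, in the order asked, and still so for the second after the job is handed in, with the robot touching nothing.
It also fails if it takes over 48 s, if anything falls off the work surface, if the arm or the gripper's body presses on something with over 40 N, if the wrist force passes 120 N, or if a joint passes its speed limit or range.

## Working session

There is one attempt and no reset: what is moved stays moved. The work goes in short steps, Python scripts to look and compute and a shell command to move; the robot and the scene stay as the last step left them, time stands still between calls to the robot, and variables do not carry over. Pictures are saved under pics/ and viewed, at most 10 in all, crops included, and the job is handed in when it is done.

```bash
mkdir -p pics; ls; python3 - <<'E'
from plant import bot
import cv2,numpy as np
s=bot.read_state();print(s)
ims=[]
for n in("top","side"):
    c=bot.read_camera(n);np.savez(n+"0.npz",**c);print(n,c["mtx"],c["rvec"],c["tvec"])
    cv2.imwrite(f"pics/{n}0.png",c["color"][...,::-1])
E
```

```text
pics
{'time_s': 0.0, 'qpos': array([ 1.25851841,  0.41795522, -0.01032992,  1.61418679,  0.00470658,
        1.1106712 , -0.05298063]), 'qvel': array([-3.72784424e-04, -1.60027430e-03,  1.57769154e-04,  5.45488214e-05,
       -1.63641111e-03,  1.09767210e-03, -3.51314330e-04]), 'effort': array([ 1.92506532e-04, -8.64433193e+01,  6.79179467e-01, -4.34891939e+01,
        1.90192211e-02,  7.48873805e-03, -1.00957568e-04]), 'position': array([ 0.16708675, -0.60189301,  0.23066654]), 'orientation': array([ 9.90845003e-01,  1.35003041e-01, -1.22741247e-04, -5.85565075e-04]), 'force': array([0.18095612, 0.07912232, 0.0813763 ]), 'torque': array([-0.03050923, -0.00798829, -0.03964447]), 'gripper_force': 0.0, 'gripper_width': 0.08548024468241919}
top [[548.92221167   0.         318.82912251]
 [  0.         548.92221167 238.51200531]
 [  0.           0.           1.        ]] [ 2.02011616 -2.20598821  0.23643912] [0.09107235 0.58911259 0.8080218 ]
side [[432.97287855   0.         316.14631884]
 [  0.         432.97287855 241.31798881]
 [  0.           0.           1.        ]] [ 2.36753632 -0.86384245  0.30185841] [-0.43709557  0.36571463  0.48212743]
```

View pics/top0.png

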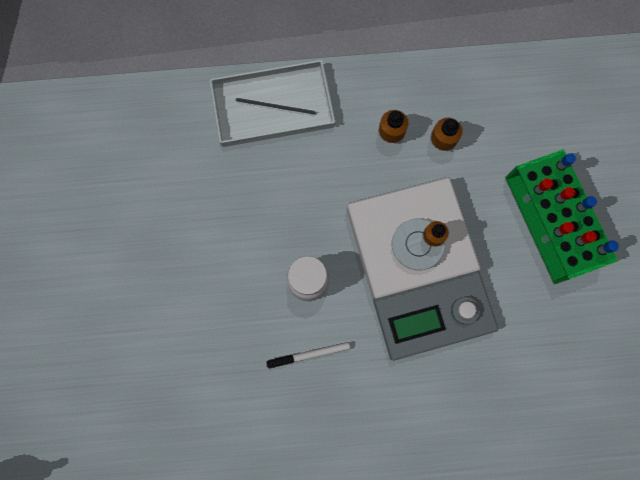

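View pics/side0.png

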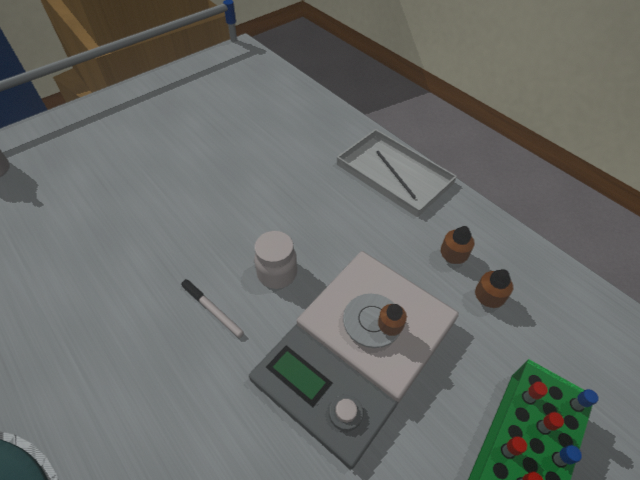

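Top view: bottle at px (436,234), pan ring (418,244), key (467,310), jar (308,277), marker (310,355). The side view confirms it: bottle (392,318), key (346,410).

```bash
cat >h.py <<'E'
import cv2,numpy as np
from scipy.optimize import least_squares
def ray(c,uv,z):
    R=cv2.Rodrigues(c["rvec"])[0];t=c["tvec"].ravel();C=-R.T@t
    d=R.T@np.linalg.inv(c["mtx"])@np.array([*uv,1.]);return (C+d*(z-C[2])/d[2])
def cloud(c):
    R=cv2.Rodrigues(c["rvec"])[0];t=c["tvec"].ravel()
    v,u=np.mgrid[:480,:640];z=c["range_z"]
    p=np.stack([u,v,np.ones_like(u)],-1)@np.linalg.inv(c["mtx"]).T*z[...,None]
    return (p-t)@R
def circ(p,r):
    return least_squares(lambda x:np.hypot(p[:,0]-x[0],p[:,1]-x[1])-r,p.mean(0)[:2],loss="soft_l1",f_scale=.001).x
def bottle(c,pc,pt=.056):
    """bottle axis from body-side points and cap centroid, cloud points close to the pan"""
    P=cloud(c);near=(c["range_z"]>0)&(np.hypot(P[...,0]-pc[0],P[...,1]-pc[1])<.06)
    rgb=c["color"].astype(int)
    am=near&(rgb[...,0]>rgb[...,2]+25)&(P[...,2]>pt+.012)&(P[...,2]<pt+.033)
    cap=near&(P[...,2]>pt+.038)&(P[...,2]<pt+.075)&(rgb.max(-1)<70)
    return am.sum(),circ(P[am],.018) if am.sum()>8 else None,cap.sum(),P[cap].mean(0) if cap.any() else None,P[cap][:,2].max() if cap.any() else None
E
python3 - <<'E'
from h import *
for n,pan,key,mk in(("top",(418,244),(467,310),None),("side",(371,319),(346,410),None)):
    c=dict(np.load(n+"0.npz"));P=cloud(c)
    pc=ray(c,pan,.056);k=ray(c,key,.047)
    print(n,"pan",pc.round(4),"key",k.round(4),"depth",P[pan[1],pan[0]].round(4),P[key[1],key[0]].round(4))
    # pan circle: depth points at pan height
    m=(abs(P[...,2]-.056)<.005)&(np.hypot(P[...,0]-pc[0],P[...,1]-pc[1])<.06)&(c["range_z"]>0)&(c["color"].astype(int).ptp(-1)<40 if hasattr(np.ndarray,'ptp') else np.ptp(c["color"].astype(int),-1)<40)
    h=P[m]; print(" pan pts",m.sum(),cv2.minEnclosingCircle(h[:,:2].astype(np.float32)))
    g=(abs(P[...,2]-.047)<.004)&(np.hypot(P[...,0]-k[0],P[...,1]-k[1])<.025);print(" key mean",P[g].mean(0).round(4),g.sum())
    print(" bottle",bottle(c,pc))
    # housing orientation
    g=(abs(P[...,2]-.040)<.006)&(np.hypot(P[...,0]-pc[0],P[...,1]-pc[1])<.15)&(c["color"].min(-1)>120)
    print(" housing",cv2.minAreaRect(P[g][:,:2].astype(np.float32)))
    for nm,zlo,zhi,pp in(("jar",.06,.085,(308,270) if n=="top" else (274,245)),):
        q=P[pp[1],pp[0]];g=(P[...,2]>zlo)&(P[...,2]<zhi)&(np.hypot(P[...,0]-q[0],P[...,1]-q[1])<.05)
        print(nm,P[g].mean(0).round(3),P[g][:,2].max())
    rgb=c["color"].astype(int);g=(rgb[...,1]>rgb[...,0]+50)&(rgb[...,1]>rgb[...,2]+30)&(P[...,2]>.05)
    print(" rack",cv2.minAreaRect(P[g][:,:2].astype(np.float32)))
E
```

```text
top pan [ 0.5734 -0.1179  0.056 ] key [ 0.4633 -0.1832  0.047 ] depth [ 0.5734 -0.1179  0.0561] [ 0.4633 -0.1833  0.0464]Traceback (most recent call last):
  File "<stdin>", line 7, in <module>
AttributeError: `ptp` was removed from the ndarray class in NumPy 2.0. Use np.ptp(arr, ...) instead.
```

```bash
python3 - <<'E'
from h import *
for n,pan,key in(("top",(418,244),(467,310)),("side",(371,319),(346,410))):
    c=dict(np.load(n+"0.npz"));P=cloud(c);rgb=c["color"].astype(int);ok=c["range_z"]>0
    pc=ray(c,pan,.056);k=ray(c,key,.047);d=lambda q:np.hypot(P[...,0]-q[0],P[...,1]-q[1])
    print(n,"pan",pc.round(4),"key",k.round(4))
    m=(abs(P[...,2]-.056)<.005)&(d(pc)<.06)&ok&(np.ptp(rgb,-1)<40)
    print(" pan pts",m.sum(),cv2.minEnclosingCircle(P[m][:,:2].astype(np.float32)))
    g=(abs(P[...,2]-.047)<.004)&(d(k)<.025);print(" key mean",P[g].mean(0).round(4),g.sum())
    print(" bottle",bottle(c,pc))
    g=(abs(P[...,2]-.040)<.006)&(d(pc)<.15)&(rgb.min(-1)>120)
    print(" housing",cv2.minAreaRect(P[g][:,:2].astype(np.float32)))
    pp=(308,270) if n=="top" else (274,245);q=P[pp[1],pp[0]];g=(P[...,2]>.06)&(P[...,2]<.085)&(d(q)<.05)
    print(" jar",P[g].mean(0).round(3),P[g][:,2].max())
    g=(rgb[...,1]>rgb[...,0]+50)&(rgb[...,1]>rgb[...,2]+30)&(P[...,2]>.05)
    print(" rack",cv2.boxPoints(cv2.minAreaRect(P[g][:,:2].astype(np.float32))).round(3).tolist())
E
```

```text
top pan [ 0.5734 -0.1179  0.056 ] key [ 0.4633 -0.1832  0.047 ]
 pan pts 1753 ((0.5742542147636414, -0.1173296794295311), 0.04216359183192253)
 key mean [ 0.4641 -0.1825  0.0468] 240
 bottle (np.int64(80), array([ 0.5839294 , -0.14223574]), np.int64(157), array([ 0.58216586, -0.14033766,  0.10640518]), np.float64(0.11757536245878675))
 housing ((0.5576013922691345, -0.12004978954792023), (0.23173418641090393, 0.1786583662033081), 10.005562782287598)
 jar [0.536 0.063 0.074] 0.07912218102699733
 rack [[0.38999998569488525, 0.050999999046325684], [0.5189999938011169, -0.42899999022483826], [0.7120000123977661, -0.37700000405311584], [0.5830000042915344, 0.10300000011920929]]
side pan [ 0.5746 -0.1169  0.056 ] key [ 0.4654 -0.1843  0.047 ]
 pan pts 1909 ((0.5766147971153259, -0.11854074895381927), 0.04239257052540779)
 key mean [ 0.4659 -0.1844  0.0472] 389
 bottle (np.int64(37), array([ 0.58657142, -0.14197962]), np.int64(212), array([ 0.58250496, -0.1439266 ,  0.10673805]), np.float64(0.1173403782215935))
 housing ((0.5602086782455444, -0.11925645917654037), (0.2311825007200241, 0.1768496185541153), 9.824860572814941)
 jar [0.537 0.058 0.074] 0.07802824110906674
 rack [[0.32499998807907104, -0.3919999897480011], [0.7070000171661377, -0.4090000092983246], [0.7120000123977661, -0.29600000381469727], [0.33000001311302185, -0.27799999713897705]]
```

Pan centre ≈ (0.575, −0.118), bottle ≈ (0.5835, −0.1415), key ≈ (0.465, −0.184). The push direction is about 110° and roughly 24 mm long. I'll shut the fingers, turn them broadside and come in behind the bottle, staying high.

```bash
python3 -m inch '0 2.5 2.5 0 7;0 2.5 2.5 0 7;0 2.5 2.5 0 7;0 2.5 2.5 0 7;0 2.5 2.5 0 7'; python3 -m inch '0 2.5 2.5 0 7;0 2.5 2.5 0 7;0 2.5 2.5 0 7;0 2.5 2.5 0 7;0 2.5 2.5 0 7'; python3 -m inch '0 2.5 2.5 0 7;0 2.5 2.5 0 7;0 2.5 2.5 0 7;0 2.5 2.5 0 3.5;0 2.5 2.4 0 0'; python3 -m inch '0 2.5 2.4 0 0;0 2.5 2.4 0 0;0 0 0 0 0;0 0 0 0 0'; python3 -c "
from plant import bot;print(bot.read_state()['qpos'])"
```

```text
time_s: 0.52
position: [0.293, -0.4757, 0.2311]
orientation: [0.903, 0.429, -0.0, -0.0]
force: [0.2, -0.6, 0.2]
gripper_width: 0.0255
gripper_force: 0.0
time_s: 0.93
position: [0.418, -0.3507, 0.2312]
orientation: [0.732, 0.681, -0.0, -0.0]
force: [0.2, -1.1, -0.6]
gripper_width: 0.0
gripper_force: 0.0
time_s: 1.35
position: [0.543, -0.2268, 0.2311]
orientation: [0.572, 0.821, -0.0, -0.0]
force: [0.7, -0.9, 0.7]
gripper_width: -0.0001
gripper_force: 0.0
time_s: 1.68
position: [0.593, -0.1782, 0.2307]
orientation: [0.572, 0.82, 0.0, -0.001]
force: [0.2, -0.9, -0.0]
gripper_width: 0.0002
gripper_force: 0.0
[ 0.63012039  0.45576246 -0.52171059  1.61486909  0.24305762  1.13715734
  0.40219852]
```

```bash
cat >>h.py <<'E'
from scipy.spatial.transform import Rotation as Ro
def wcam(bot):
    s=bot.read_state();c=bot.read_camera("wrist")
    T=np.eye(4);T[:3,:3]=Ro.from_quat(s["orientation"]).as_matrix();T[:3,3]=s["position"]
    W=np.linalg.inv(T@c["hand_eye"]);c["rvec"]=cv2.Rodrigues(W[:3,:3])[0];c["tvec"]=W[:3,3];return c
E
python3 - <<'E'
from h import *;from plant import bot
c=wcam(bot);cv2.imwrite("pics/w1.png",c["color"][...,::-1]);np.savez("w1.npz",**c)
print(bottle(c,(.575,-.118)))
P=cloud(c);d=np.hypot(P[...,0]-.575,P[...,1]+.118)
m=(abs(P[...,2]-.056)<.005)&(d<.06)&(np.ptp(c["color"].astype(int),-1)<40)
print(m.sum(),cv2.minEnclosingCircle(P[m][:,:2].astype(np.float32)))
E
```

```text
(np.int64(73), array([ 0.58530371, -0.14132546]), np.int64(549), array([ 0.58430595, -0.14026921,  0.10694539]), np.float64(0.11610999410219065))
5655 ((0.5759332776069641, -0.11676789075136185), 0.04204613342881203)
```

View pics/w1.png

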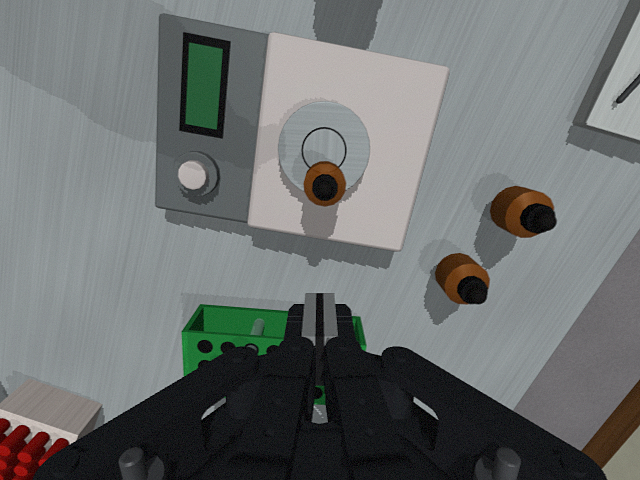

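The wrist view shows the bottle at (325,188) below the ring centre (324,150), both lined up with the fingertips (319,293). Next: shift 5 mm in x and descend behind the bottle.

```bash
python3 -m inch '0 0.6 -0.3 -4 0;0 0 0 -4 0;0 0 0 -4 0;0 0 0 -3 0;0 0 0 -1 0'; python3 -m inch '0 0 0 -0.9 0;0 0 0 0 0;0 0 0 0 0'; python3 - <<'E'
from h import *;from plant import bot
s=bot.read_state();print(s["position"],s["force"])
c=wcam(bot);cv2.imwrite("pics/w2.png",c["color"][...,::-1]);print(bottle(c,(.576,-.117)))
E
```

```text
time_s: 2.15
position: [0.595, -0.1842, 0.0667]
orientation: [0.574, 0.819, -0.001, -0.003]
force: [-1.8, -0.3, -0.1]
gripper_width: 0.0005
gripper_force: 0.0
time_s: 2.4
position: [0.5988, -0.1838, 0.0638]
orientation: [0.574, 0.819, 0.0, 0.001]
force: [0.3, 0.1, 0.4]
gripper_width: 0.0002
gripper_force: 0.0
[ 0.59883613 -0.18377049  0.06377882] [0.32151032 0.12649697 0.40422724]
(np.int64(640), array([ 0.58499298, -0.14155557]), np.int64(6754), array([ 0.58958438, -0.15548102,  0.11196067]), np.float64(0.13099960362930008))
```

View pics/w2.png

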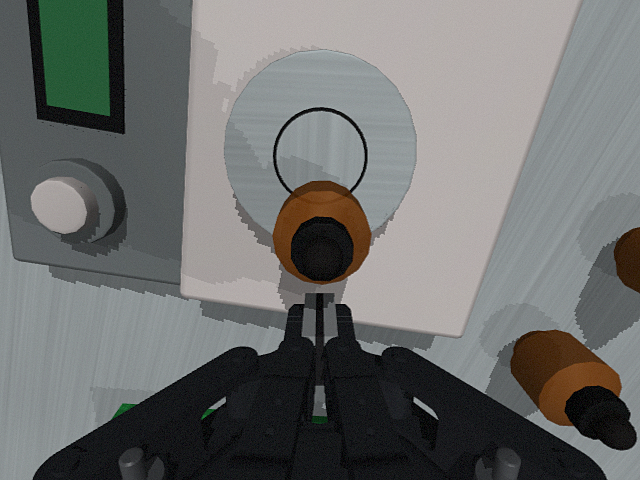

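The bottle axis at column 321 is lined up with the ring centre (321,153) and the closed fingertips (320,295). Approaching slowly.

```bash
python3 -m inch '0 -0.1 0.28 -0.2 0;0 -0.1 0.28 0 0;0 -0.1 0.28 0 0;0 -0.06 0.19 0 0;0 -0.06 0.19 0 0'; python3 -m inch '0 -0.06 0.19 0 0;0 -0.06 0.19 0 0;0 -0.06 0.19 0 0;0 -0.06 0.19 0 0;0 0 0 0 0';  python3 - <<'E'
from h import *;from plant import bot
s=bot.read_state();print(s["position"],s["force"])
c=wcam(bot);print(bottle(c,(.576,-.117)));c=bot.read_camera("side");print(bottle(c,(.576,-.117)))
E
```

```text
time_s: 2.87
position: [0.594, -0.1707, 0.0606]
orientation: [0.573, 0.819, -0.0, 0.0]
force: [-0.5, -0.2, 0.4]
gripper_width: 0.0005
gripper_force: 0.0
time_s: 3.28
position: [0.5915, -0.1629, 0.0603]
orientation: [0.573, 0.819, -0.0, -0.0]
force: [0.3, 0.1, 0.3]
gripper_width: -0.0002
gripper_force: 0.0
[ 0.59151511 -0.16291119  0.06026081] [0.30514832 0.09306625 0.27752852]
(np.int64(1119), array([ 0.5705043 , -0.10393262]), np.int64(19220), array([ 0.5873251 , -0.14945152,  0.1158206 ]), np.float64(0.1309986218634236))
(np.int64(154), array([ 0.58423276, -0.13533204]), np.int64(87), array([ 0.58101335, -0.1494596 ,  0.10884184]), np.float64(0.12935744771106839))
```

```bash
python3 - <<'E'
from h import *;from plant import bot
c=wcam(bot);d=bot.read_camera("side")
a=cv2.resize(c["color"],(400,300));b=cv2.resize(d["color"][240:390,290:490],(400,300))
cv2.imwrite("pics/w3.png",np.hstack([a,b])[...,::-1])
E
```

```text
(no output)
```

View pics/w3.png

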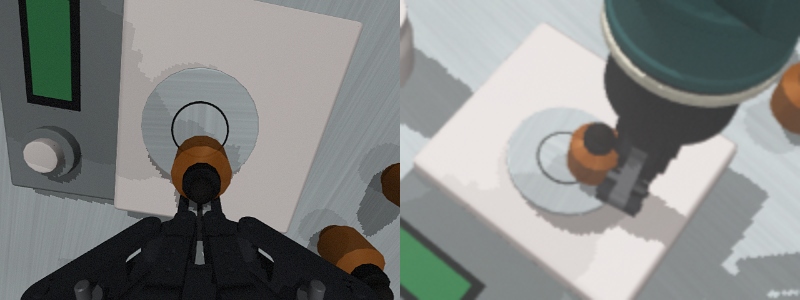

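The bottle is upright and touching the tips. It has moved about 7 mm, which fits a 29 mm contact distance. About 19 mm remains, so I'll push on gently.

```bash
cat >>h.py <<'E'
def bot2(c,pc,pt=.056,dirn=(-.32,.947),back=.015):
    P=cloud(c);near=(c["range_z"]>0)&(np.hypot(P[...,0]-pc[0],P[...,1]-pc[1])<.06);rgb=c["color"].astype(int)
    am=near&(rgb[...,0]>rgb[...,2]+25)&(P[...,2]>pt+.012)&(P[...,2]<pt+.032);p=P[am]
    return am.sum(),least_squares(lambda x:np.hypot(p[:,0]-x[0],p[:,1]-x[1])-.018,p.mean(0)[:2]-np.array(dirn)*back,loss="soft_l1",f_scale=.001).x
E
python3 -m inch '0 -0.06 0.19 0.1 0;0 -0.06 0.19 0.1 0;0 -0.06 0.19 0 0;0 -0.06 0.19 0 0;0 -0.06 0.19 0 0'; python3 -m inch '0 -0.06 0.19 0 0;0 -0.04 0.1 0 0;0 0 0 0 0';  python3 - <<'E'
from h import *;from plant import bot
s=bot.read_state();print(s["position"],s["force"])
c=wcam(bot);print(bot2(c,(.576,-.117)));d=bot.read_camera("side");print(bottle(d,(.576,-.117))[:2])
a=cv2.resize(c["color"],(400,300));b=cv2.resize(d["color"][240:390,290:490],(400,300))
cv2.imwrite("pics/w4.png",np.hstack([a,b])[...,::-1])
E
```

```text
time_s: 3.9
position: [0.5885, -0.1536, 0.0623]
orientation: [0.573, 0.819, -0.0, 0.0]
force: [-1.0, 0.0, -0.2]
gripper_width: 0.0001
gripper_force: 0.1
time_s: 4.15
position: [0.5875, -0.1507, 0.0623]
orientation: [0.573, 0.819, -0.0, -0.0]
force: [-0.2, 0.2, 1.2]
gripper_width: -0.0
gripper_force: 0.1
[ 0.5874998  -0.1506501   0.06225528] [-0.2311356   0.15345281  1.23934212]
(np.int64(806), array([ 0.57869042, -0.12204418]))
(np.int64(118), array([ 0.58031254, -0.1230405 ]))
```

View pics/w4.png

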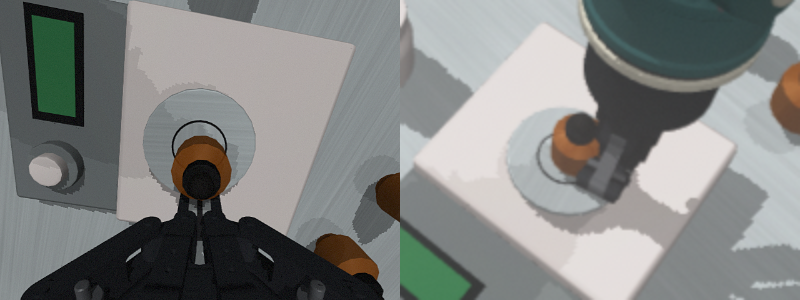

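The bottle is upright and about 6 mm short of the centre, and it stays in line with the ring. I'll push 6 mm more, back off, and check.

```bash
python3 -m inch '0 -0.06 0.19 0 0;0 -0.06 0.19 0 0;0 -0.06 0.19 0 0;0 0 0 0 0;0 0.1 -0.3 0 0'; python3 -m inch '0 0.4 -1.2 0 0;0 0.6 -1.8 0 0;0 0.6 -1.8 0 0;0 0 0 4 0;0 0 0 4 0'; python3 -m inch '0 0 -3 4 0;0 0 -3 2 0;0 0 -3 0 0;0 0 0 0 0;0 0 0 0 0';  python3 - <<'E'
from h import *;from plant import bot
s=bot.read_state();print(s["position"],s["force"])
pc=(.576,-.117)
for n in("wrist","top","side"):
    c=wcam(bot) if n=="wrist" else bot.read_camera(n)
    P=cloud(c);m=(abs(P[...,2]-.056)<.005)&(np.hypot(P[...,0]-.575,P[...,1]+.118)<.05)&(np.ptp(c["color"].astype(int),-1)<40)
    print(n,bottle(c,pc),"pan",cv2.minEnclosingCircle(P[m][:,:2].astype(np.float32)))
    if n=="wrist":W=cv2.resize(c["color"],(400,300))
    if n=="top":cv2.imwrite("pics/w5.png",np.hstack([W,cv2.resize(c["color"][180:330,340:540],(400,300))])[...,::-1])
E
```

```text
time_s: 4.67
position: [0.5867, -0.1476, 0.0623]
orientation: [0.573, 0.82, 0.0, -0.0]
force: [0.3, 0.2, -0.2]
gripper_width: -0.0003
gripper_force: 0.0
time_s: 5.08
position: [0.6016, -0.1985, 0.1411]
orientation: [0.574, 0.819, -0.001, -0.002]
force: [0.2, 0.2, 0.8]
gripper_width: -0.0001
gripper_force: 0.0
time_s: 5.5
position: [0.6021, -0.2846, 0.1955]
orientation: [0.575, 0.818, -0.0, 0.0]
force: [0.2, 0.7, -1.2]
gripper_width: -0.0001
gripper_force: 0.0
[ 0.60213471 -0.28463073  0.19547649] [ 0.16777802  0.65018112 -1.24569492]
wrist (np.int64(395), array([ 0.57717663, -0.1159332 ]), np.int64(0), None, None) pan ((0.5769598484039307, -0.1192755475640297), 0.04177219420671463)
top (np.int64(66), array([ 0.57599382, -0.11730824]), np.int64(160), array([ 0.57427257, -0.11578153,  0.10642782]), np.float64(0.11756097854392919)) pan ((0.5744866132736206, -0.11770215630531311), 0.042267635464668274)
side (np.int64(105), array([ 0.57852105, -0.11716166]), np.int64(197), array([ 0.57454668, -0.11923706,  0.10675476]), np.float64(0.1160151538349784)) pan ((0.5767282247543335, -0.11818177253007889), 0.042373333126306534)
```

View pics/w5.png

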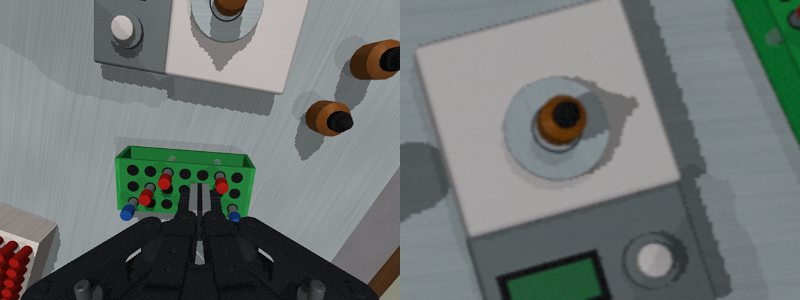

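The bottle now stands within about 2–3 mm of the centre, so its foot is inside the ring, and it is upright. Next is the key at (0.4655, −0.184).

```bash
python3 -m inch '0 -2.7 2 0 0;0 -2.7 2 0 0;0 -2.7 2 0 0;0 -2.7 2 0 0;0 -2.85 2.05 0 0'; python3 -m inch '0 0 0 -4 0;0 0 0 -4 0;0 0 0 -4 0;0 0 0 -1 0;0 0 0 0 0'; python3 -m inch '0 0 0 -0.4 0;0 0 0 0 0;0 0 0 0 0'; python3 - <<'E'
from h import *;from plant import bot
s=bot.read_state();print(s["position"],s["force"])
c=wcam(bot);cv2.imwrite("pics/w6.png",cv2.resize(c["color"],(480,360))[...,::-1])
E
```

```text
time_s: 6.07
position: [0.4651, -0.1791, 0.1953]
orientation: [0.573, 0.82, -0.0, -0.0]
force: [1.2, 0.1, 0.6]
gripper_width: -0.0005
gripper_force: 0.0
time_s: 6.48
position: [0.4651, -0.1795, 0.0637]
orientation: [0.573, 0.82, -0.0, -0.002]
force: [0.0, -0.2, 0.5]
gripper_width: -0.0001
gripper_force: 0.0
time_s: 6.73
position: [0.4673, -0.1811, 0.0632]
orientation: [0.573, 0.819, 0.0, 0.001]
force: [0.7, -0.4, 1.4]
gripper_width: -0.0002
gripper_force: 0.0
[ 0.4672819  -0.18112121  0.0631913 ] [ 0.69693929 -0.4429773   1.4468229 ]
```

View pics/w6.png

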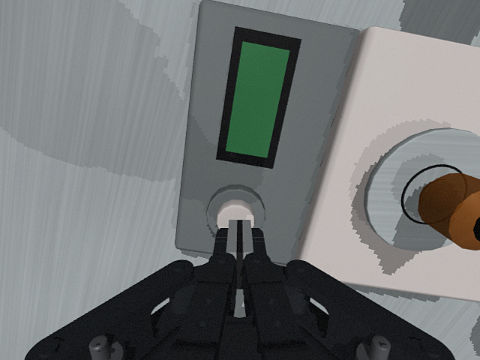

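The fingertips (239,225) are just over the key (236,212). I'll trim and press down slowly.

```bash
python3 -m inch '0 -0.15 -0.2 -0.8 0;0 0 0 -0.6 0;0 0 0 0 0;0 0 0 0 0'; python3 -m inch '0 0 0 -0.2 0;0 0 0 -0.2 0;0 0 0 0 0;0 0 0 0 0'
```

```text
time_s: 7.12
position: [0.4645, -0.1828, 0.0473]
orientation: [0.574, 0.819, -0.0, -0.0]
force: [0.3, -0.4, -1.0]
gripper_width: -0.0002
gripper_force: 0.0
time_s: 7.45
position: [0.4648, -0.1828, 0.0436]
orientation: [0.573, 0.819, -0.0, 0.0]
force: [-1.3, -0.8, 4.2]
gripper_width: 0.0001
gripper_force: 1.5
```

```bash
python3 -m inch '0 0 0 -0.1 0;0 0 0 -0.1 0;0 0 0 0 0;0 0 0 0 0'; python3 -m inch '0 0 0 -0.1 0;0 0 0 0 0;0 0 0 0 0'
```

```text
time_s: 7.78
position: [0.4649, -0.1828, 0.0419]
orientation: [0.573, 0.819, -0.0, 0.0]
force: [-3.5, 0.9, 11.7]
gripper_width: -0.0002
gripper_force: 6.0
time_s: 8.03
position: [0.465, -0.1828, 0.0415]
orientation: [0.573, 0.819, -0.0, 0.0]
force: [-8.5, 3.2, 30.2]
gripper_width: -0.0002
gripper_force: 14.8
```

The key is on its hard stop: z has stopped falling and the force is 30 N against the 4 N needed. Releasing, retreating and checking.

```bash
python3 -m inch '0 0 0 0.4 0;0 0 0 1 0;0 0 0 3 0;0 0 0 4 0;0 0 0 4 0'; python3 -m inch '0 -2 -2 4 0;0 -3 -3 0 0;0 -3 -3 0 0;0 0 0 0 0;0 0 0 0 0';  python3 - <<'E'
from h import *;from plant import bot
print(bot.read_state()["position"])
for n in("top","side"):
    c=bot.read_camera(n);P=cloud(c);o=dict(np.load(n+"0.npz"));g=(abs(P[...,2]-.045)<.006)&(np.hypot(P[...,0]-.465,P[...,1]+.1835)<.013)
    m=(abs(P[...,2]-.056)<.005)&(np.hypot(P[...,0]-.575,P[...,1]+.118)<.05)&(np.ptp(c["color"].astype(int),-1)<40)
    print(n,bottle(c,(.576,-.117))[:2],"pan",cv2.minEnclosingCircle(P[m][:,:2].astype(np.float32)),"key z",np.median(P[g][:,2]) if g.any() else None)
    if n=="side":cv2.imwrite("pics/e.png",np.hstack([cv2.resize(T,(400,300)),cv2.resize(c["color"][200:460,250:597],(400,300))])[...,::-1])
    T=c["color"]
E
```

```text
time_s: 8.45
position: [0.4641, -0.1822, 0.1659]
orientation: [0.573, 0.819, 0.0, -0.001]
force: [0.9, -1.4, -0.2]
gripper_width: -0.0001
gripper_force: 0.0
time_s: 8.87
position: [0.3873, -0.2603, 0.1991]
orientation: [0.575, 0.818, -0.0, 0.0]
force: [0.6, 0.8, 0.0]
gripper_width: 0.0001
gripper_force: 0.0
[ 0.38730696 -0.26030575  0.19911756]
top (np.int64(72), array([ 0.5759588 , -0.11742863])) pan ((0.5744238495826721, -0.11752941459417343), 0.04212130606174469) key z 0.04688153908092818
side (np.int64(0), None) pan ((0.0, 0.0), 0.0) key z None
```

View pics/e.png

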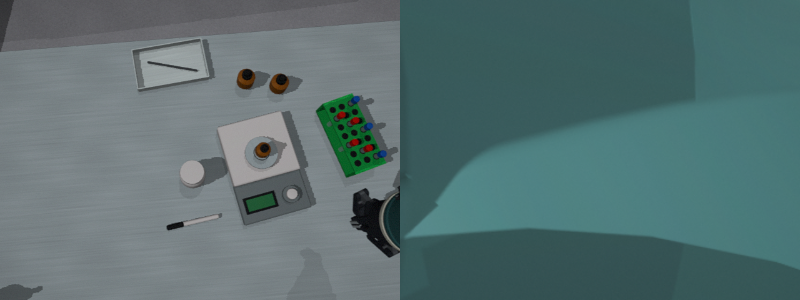

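The top view shows the bottle upright at the pan centre (about 1.5 mm off), the key back up at 46.9 mm, and the rack, jar and marker where they were. The arm is touching nothing. The side view is blocked by the arm.

```bash
python3 -c "
from plant import bot;print(bot.sign_off())"
```

```text
the job is handed in; nothing more can be done
None
```

The bottle stands upright inside the ring, about 2 mm from the pan's centre; the weigh key was then pressed to its stop and came back up, the rack, jar and marker look unmoved, and the job is handed in.

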